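# Park the tasting cup under the spout

## Robot

A 6-joint arm with a two-finger parallel gripper is mounted at the origin on the work surface. World frame = base frame: x ahead of the robot, y to its left, z up, the work surface at z = 0. Lengths are in m, angles in rad, forces in N, time in s.
With the tool pointing down it reaches from about 0.25 to 0.8 m from the base axis. Payload 3.9 kg.
Tool frame: the origin (TCP) lies at the very end of the fingers, on their centre line; the grasp point (between the pads) lies 19 mm behind it; z points along the fingers, y is the line along which they close (so a half turn about z gives the same grasp; the last joint's range is limited). The gripper opens to 85 mm and grips with 20 to 120 N. Pads are 22 mm wide; open, the fingers measure 114 mm over their backs; the gripper's body (76 mm by 85 mm) begins 54 mm behind the grasp point. The pads swing forward as they close: fully open they stand 13 mm farther back than shut.
Start: joints at [1.215, 0.26, -0.138, 1.173, 0, 1.571], TCP at [0.183, 0.492, 0.231] pointing down, gripper open.
Joint ranges: [-2.78, 2.78], [-0.83, 1.72], [-1.28, 1.37], [-1.9, 2.12], [-1.57, 1.48], [-3.14, 3.14]. Speed limits (rad/s): [2.57, 2.57, 3.14, 3.14, 3.14, 3.14].

## Interface

Orientations are given as a unit quaternion [x, y, z, w].
In Python, from bench import * gives the robot as it stands. The module is installed in compiled form; this text tells all that it offers.
- The arm moves only by the shell command python3 -m creep 'ROWS' [OPENING] [FORCE]. ROWS is JSON, a list of rows, each an object of numbers: "dx", "dy", "dz": the shift along the tool's x, y, z in m; "wx", "wy", "wz": the turn, a rotation vector about the tool's x, y, z in rad. A call has exactly 8 rows; each row shifts and turns the commanded pose from where the row before left it, along the tool's axes as they then stand; what a row does not reach is not made up. A row lasts 1/8 s, in which the tool goes at most 62.5 mm and 10.7 degrees, less where a joint would pass 70% of its speed; a pose out of reach is approached as far as the arm can. A call is refused whole if a number of a shift passes 0.0625 or a number of a turn 0.188, either way. A call with a gripper value outside its range is refused whole. OPENING is the opening, from 0 (shut) to 1 (fully open), set as the call begins (- or left out, the last holds). The fingers move at their own pace and stop on an object; FORCE is the grip in N (left out, the last holds). Time passes only in rows, so rows that do not move let the fingers close, or fill a call up. It gives the time, the measured TCP pose, the force, the opening and the grip force at its end, in the units of the state.
- get_state(): the state, without advancing time (a new reading comes with each control period).
- snapshot(name): name is "scene" or "side" or "wrist"; returns a dict with "image" (384x512x3 uint8, blue, green, red), "intrinsics" (3x3 intrinsics, pixels), "world_from_camera" (4x4, takes a point from camera to world coordinates). Camera axes: x right, y up, looking along -z (the intrinsics and any distortion apply to the point x, -y, -z); pixel columns grow to the right and rows downward; lengths in m; the calibration is good to about 2 mm. A picture is of the moment at which its call begins. There is no depth.
- job_done(): hands the job in; it is judged then, once.
The state is a dict: "time_s": time; "joint_positions": joint angles; "qd": joint speeds; "joint_efforts": joint torques, N m; "position": TCP position; "ee_rot": TCP orientation; "wrist_force": force on the tool from outside, world axes, zero at the start; "wrist_torque": the same for the moment, N m; "width": finger opening in m; "finger_force": force on a finger pad.
Only numpy, scipy, OpenCV 4.12 (cv2) and the standard library are available. Lean on these libraries where they do the work, as an engineer would, in place of code of your own. Each camera call takes 0.05 s, during which the arm holds its last target. There are 200 camera calls.

## Task

Push the blue carriage along its rail, with the fingertips on the back of its orange push plate, until the sprung pin drops into the notch and the white tasting cup stands clicked in under the filling spout; do not run past the notch. Do not take hold of the plate or touch its dark front side, do not touch or lift the cup, leave the other things alone, and finish with the hand clear.

Things in the scene. Friction and masses are not known exactly. Their poses are not given: they have to be found in the camera images.
- rail: Fixed aluminium rail with two steel rods, 80 x 500 mm, 28 mm high, lying on the table. Origin: centre of its underside; its y axis runs along the rail in the pushing direction, z up.
- carriage (a joint): Travel of the blue carriage along the rail's +y, 0 to 0.26 m; it starts at 0. Pushing it takes 1 to 1.5 N before the notch. It stays where it is left.
- nest (a point): Point on top of the carriage (38 mm above the table) at the centre of the low steel ring, 10 mm high, in which the white cup stands loose. The carriage is 76 mm wide and runs from 45 mm ahead (+y of the rail) of this point to 140 mm behind it.
- push_face (a point): Centre of the rear face of the orange push plate, 67 mm above the table and 135 mm behind the cup's centre. The plate is upright, square to the rail, 48 mm wide, 7 mm thick, its lower edge 38 mm and its top 96 mm above the table; free space behind it. A dark steel stiffener, 5 mm thick, covers its front (cup) side; fingers must not touch that. Push towards the rail's +y.
- pin (a joint): Height (m) of the sprung vertical pin with yellow cap on the carriage's far (+x) side, beside the cup: 0 fully down before the strip, 0.004 on the lip, about 0 again seated in the notch. The push rises to about 5 N on the ramp (22 to 7 mm before the seat), dips to nothing as the pin drops in, then rises at the steep far wall, which holds to about 10 N and is overrun at some 16 N.
- filler: Fixed filling stand: notched strip for the pin, column with white head (210 mm high; 115 mm to the +x side of the rail's centre line, 60 mm beyond the notch), thin tube at 180 mm height to a spout over the rail, tip at 142 mm. Axes parallel to the rail's. Origin: on the table straight under the spout; the pin is seated when nest is straight above it (within 3 mm along the rail).
- cup: Loose white open tasting cup, 60 mm high, 60 mm wide at the rim, 48 mm at the foot, about 120 g, standing in the carriage's ring, where it must stay. Origin: centre of its underside.
- spare_cup: Bystander: blue open tasting cup, 60 mm high, 60 mm wide, on the table on the robot's side of the rail. Origin: centre of its underside.
- bottle: Bystander: navy and gold bottle, 56 mm wide, 140 mm high, on the far side of the rail. Origin: centre of its underside.
- gift_box: Bystander: navy gift box with gold band, 90 x 120 x 50 mm, on the table on the robot's side of the rail. Origin: centre of its underside.
Mind the look-alikes: they are no part of the job. What is shaped like the cup but red is not meant. Of the things that look like the filler, take the one that is farthest to the robot's right at the start.

How it is judged:
By the outcome, as a careful person would: the job done as asked, in the order asked, and still so for the second after the job is handed in, with the robot touching nothing.
It also fails if it takes over 61 s, if anything falls off the work surface, if the arm or the gripper's body presses on something with over 40 N, if the wrist force passes 120 N, or if a joint passes its speed limit or range.

## Working session

There is one attempt and no reset: what is moved stays moved. The work goes in short steps, Python scripts to look and compute and a shell command to move; the robot and the scene stay as the last step left them, time stands still between calls to the robot, and variables do not carry over. Pictures are saved under pics/ and viewed, at most 10 in all, crops included, and the job is handed in when it is done.

```bash
mkdir -p pics; python3 - <<'E'
from bench import *
import cv2, numpy as np, pickle
d={n:snapshot(n) for n in("scene","side","wrist")}
pickle.dump(d,open('s0.pkl','wb'))
for n in d: cv2.imwrite(f'pics/{n}0.png',d[n]["image"]); print(n,d[n]["intrinsics"].tolist(),np.round(d[n]["world_from_camera"],3).tolist())
s=get_state();print(s)
E
```

```text
scene [[354.2965338267524, 0.0, 252.40855507775163], [0.0, 354.2965338267524, 192.98198297384056], [0.0, 0.0, 1.0]] [[-0.434, -0.77, 0.467, 0.947], [0.901, -0.368, 0.23, 0.25], [-0.005, 0.521, 0.854, 0.85], [0.0, 0.0, 0.0, 1.0]]
side [[446.98908132043687, 0.0, 258.5298644821491], [0.0, 446.98908132043687, 194.98830402041787], [0.0, 0.0, 1.0]] [[0.729, 0.347, -0.59, -0.142], [-0.685, 0.393, -0.614, -0.616], [0.018, 0.852, 0.524, 0.664], [0.0, 0.0, 0.0, 1.0]]
wrist [[306.8829826230569, 0.0, 260.3537364244086], [0.0, 306.8829826230569, 188.72758692492218], [0.0, 0.0, 1.0]] [[0.348, -0.902, -0.256, 0.117], [0.937, 0.334, 0.098, 0.515], [-0.003, -0.274, 0.962, 0.372], [0.0, 0.0, 0.0, 1.0]]
{'time_s': 0.15, 'joint_positions': array([ 1.21498556e+00,  2.60518103e-01, -1.39093546e-01,  1.17268079e+00,
        5.21508685e-05,  1.57080570e+00]), 'qd': array([ 4.12618055e-04, -1.69380016e-04,  4.31438544e-03, -1.16490356e-03,
        4.10532697e-04, -7.14866951e-05]), 'joint_efforts': array([-3.27650396e-04, -4.06006157e+01,  2.54165697e+01,  1.26821041e-02,
       -8.28412453e-05, -4.74128086e-06]), 'position': array([0.18268502, 0.49162884, 0.23065611]), 'ee_rot': array([ 1.76972990e-01,  9.84215424e-01, -7.31637160e-04, -1.58043050e-04]), 'wrist_force': array([ 0.3483651 , -0.64623276, -0.04039166]), 'wrist_torque': array([-0.05261344, -0.03137001, -0.01551981]), 'finger_force': 0.0, 'width': 0.08558986142472379}
```

View pics/scene0.png

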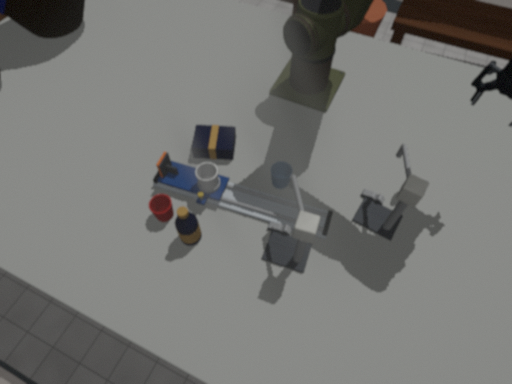

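View pics/side0.png

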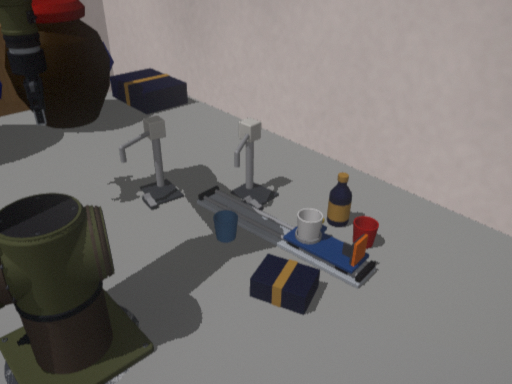

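The side and scene views show two filling stands: one beside the rail (scene head 308,222) and one at scene (413,188), which is more to +y (robot's left). I take the rail one. There are two cups besides the blue spare: white in the carriage (scene 207,175) and red on the table (161,207). The orange plate is at scene (164,163) and side (360,248). I'll crop both for pixel readings.

```bash
python3 - <<'E'
import cv2,pickle
d=pickle.load(open('s0.pkl','rb'))
a=d['scene']['image'][130:280,140:340]; cv2.imwrite('pics/c1.png',cv2.resize(a,None,fx=4,fy=4,interpolation=cv2.INTER_CUBIC))
a=d['side']['image'][110:290,190:390]; cv2.imwrite('pics/c2.png',cv2.resize(a,None,fx=3.3333,fy=3.3333,interpolation=cv2.INTER_CUBIC))
E
```

```text
(no output)
```

View pics/c1.png

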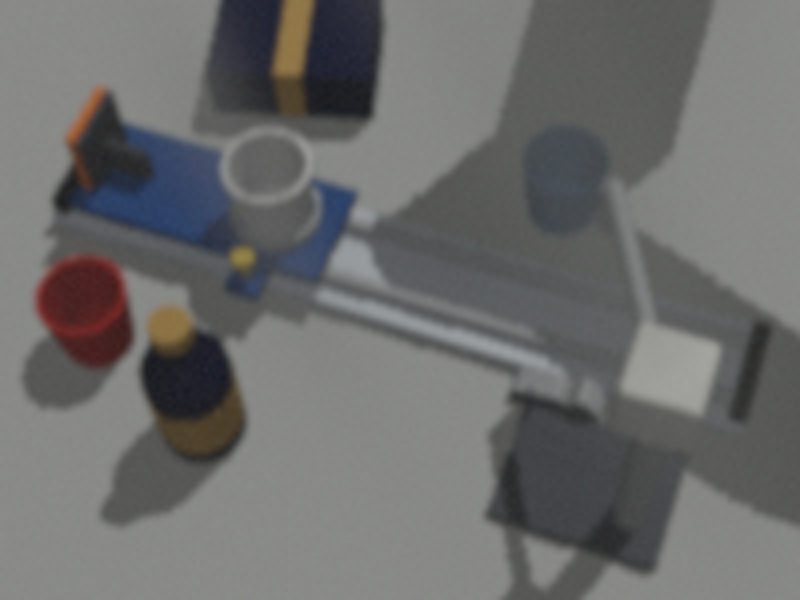

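View pics/c2.png

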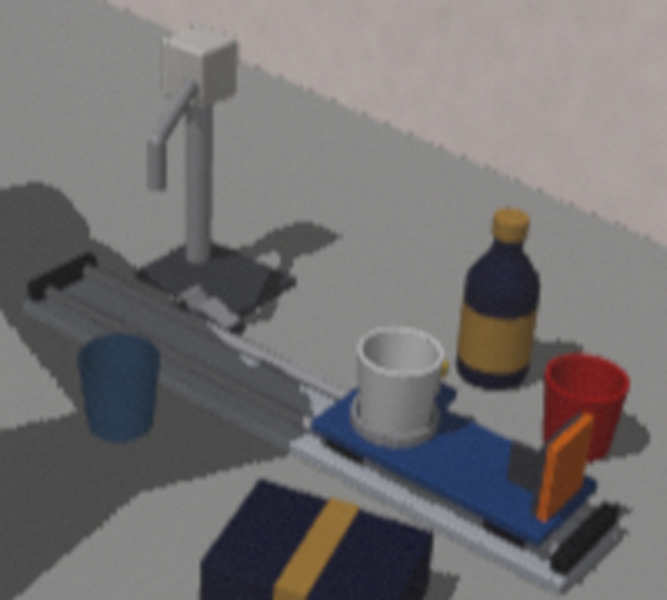

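```bash
cat > h.py <<'E'
import numpy as np, pickle
def proj(s,P):
    W=np.array(s["world_from_camera"]);K=s["intrinsics"]
    p=(np.c_[P,np.ones(len(P))]@np.linalg.inv(W).T)[:,:3]
    q=(p*[1,-1,-1])@K.T; return q[:,:2]/q[:,2:]
E
python3 - <<'E'
from h import *; from scipy.optimize import least_squares
d=pickle.load(open('s0.pkl','rb'))
sc=[((357,192),(-38,45,38)),((322,280),(38,45,38)),((98,88),(-24,-135,96)),((68,135),(24,-135,96)),((267,165),(0,0,98))]
si=[((313,427),(-38,45,38)),((540,538),(-38,-140,38)),((597,487),(38,-140,38)),((543,455),(-24,-135,96)),((590,415),(24,-135,96)),((400,352),(0,0,98)),((540,518),(-24,-135,38)),((157,188),(0,-999,142))]
def f(p,full=False):
    r=[]
    c,s=np.cos(p[2]),np.sin(p[2])
    for n,L,o,k in(('scene',sc,(140,130),.25),('side',si,(190,110),.3)):
        U=np.array([a for a,_ in L])*k+o
        X=np.array([b for _,b in L],float)/1000
        X[X[:,1]<-.9,1]=p[3]
        W=np.c_[p[0]+c*X[:,0]-s*X[:,1],p[1]+s*X[:,0]+c*X[:,1],X[:,2]]
        r.append(proj(d[n],W)-U)
    return np.vstack(r).ravel()
r=least_squares(f,[.5,0,-.1,.25],loss='soft_l1')
print(r.x,np.round(f(r.x).reshape(-1,2),1).tolist())
p=r.x;c,s=np.cos(p[2]),np.sin(p[2])
print('push',p[0]+.135*s,p[1]-.135*c,'dir',-s,c)
E
```

```text
[ 0.52499517 -0.08967912  0.09994584  0.22411069] [[0.3, -1.1], [-1.6, -0.8], [-0.1, -1.9], [-1.0, -0.1], [-0.1, -0.8], [-1.7, -3.0], [-1.1, -0.7], [-0.3, -2.4], [3.0, -1.7], [0.5, 0.1], [-0.6, -1.2], [0.3, 1.0], [0.3, -0.7]]
push 0.5384654072594524 -0.22400541315247063 dir -0.09977952821259098 0.9950095706824497
```

```bash
python3 -m creep '[{"dz":-0.0125,"wz":0.186},{"dz":-0.0125,"wz":0.186},{"dz":-0.0125,"wz":0.186},{"dz":-0.0125,"wz":0.186},{"dz":-0.0125,"wz":0.186},{"dz":-0.0125,"wz":0.186},{"dz":-0.0125},{"dz":-0.0125}]' 0 20
```

```text
$[0]: bad value
```

```bash
python3 -m creep '[{"dx":0,"dy":0,"dz":-0.0125,"wx":0,"wy":0,"wz":0.186},{"dx":0,"dy":0,"dz":-0.0125,"wx":0,"wy":0,"wz":0.186},{"dx":0,"dy":0,"dz":-0.0125,"wx":0,"wy":0,"wz":0.186},{"dx":0,"dy":0,"dz":-0.0125,"wx":0,"wy":0,"wz":0.186},{"dx":0,"dy":0,"dz":-0.0125,"wx":0,"wy":0,"wz":0.186},{"dx":0,"dy":0,"dz":-0.0125,"wx":0,"wy":0,"wz":0.186},{"dx":0,"dy":0,"dz":-0.0125,"wx":0,"wy":0,"wz":0},{"dx":0,"dy":0,"dz":-0.0125,"wx":0,"wy":0,"wz":0}]' 0 20
```

```text
time_s: 1.15
position: [0.1828, 0.492, 0.3318]
ee_rot: [0.67, 0.742, -0.0, 0.0]
wrist_force: [1.0, 0.4, 0.2]
width: -0.0001
finger_force: 0.0
```

```bash
python3 -m creep '[{"dx":-0.051,"dy":0.0176,"dz":0,"wx":0,"wy":0,"wz":0},{"dx":-0.051,"dy":0.0176,"dz":0,"wx":0,"wy":0,"wz":0},{"dx":-0.051,"dy":0.0176,"dz":0,"wx":0,"wy":0,"wz":0},{"dx":-0.051,"dy":0.0176,"dz":0,"wx":0,"wy":0,"wz":0},{"dx":-0.051,"dy":0.0176,"dz":0,"wx":0,"wy":0,"wz":0},{"dx":-0.051,"dy":0.0176,"dz":0,"wx":0,"wy":0,"wz":0},{"dx":-0.051,"dy":0.0176,"dz":0,"wx":0,"wy":0,"wz":0},{"dx":-0.051,"dy":0.0176,"dz":0,"wx":0,"wy":0,"wz":0}]'
python3 -m creep '[{"dx":-0.051,"dy":0.0176,"dz":0,"wx":0,"wy":0,"wz":0},{"dx":-0.051,"dy":0.0176,"dz":0,"wx":0,"wy":0,"wz":0},{"dx":-0.051,"dy":0.0176,"dz":0,"wx":0,"wy":0,"wz":0},{"dx":-0.051,"dy":0.0176,"dz":0,"wx":0,"wy":0,"wz":0},{"dx":-0.051,"dy":0.0176,"dz":0,"wx":0,"wy":0,"wz":0},{"dx":-0.051,"dy":0.0176,"dz":0,"wx":0,"wy":0,"wz":0},{"dx":-0.051,"dy":0.0176,"dz":0,"wx":0,"wy":0,"wz":0},{"dx":-0.051,"dy":0.0176,"dz":0,"wx":0,"wy":0,"wz":0}]'
```

```text
time_s: 2.15
position: [0.3639, 0.0984, 0.3318]
ee_rot: [0.67, 0.742, 0.0, 0.0]
wrist_force: [0.9, 1.1, 0.9]
width: 0.0002
finger_force: 0.0
time_s: 3.15
position: [0.5444, -0.2938, 0.3316]
ee_rot: [0.671, 0.742, 0.0, 0.0]
wrist_force: [0.8, 0.7, 1.2]
width: -0.0001
finger_force: 0.0
```

```bash
python3 - <<'E'
from bench import *
import cv2,pickle
d={n:snapshot(n) for n in("wrist","scene")}
pickle.dump(d,open('s1.pkl','wb'))
cv2.imwrite('pics/w1.png',d['wrist']['image'])
s=get_state();print(s['position'],s['wrist_force'],s['joint_positions'])
E
```

```text
[ 0.5453423  -0.29672726  0.32891565] [-0.44293565 -0.01163573 -1.86152612] [-4.97630710e-01  4.21443786e-01  3.53974463e-01  1.50397911e+00
 -1.31897304e-03  9.76433821e-01]
```

View pics/w1.png

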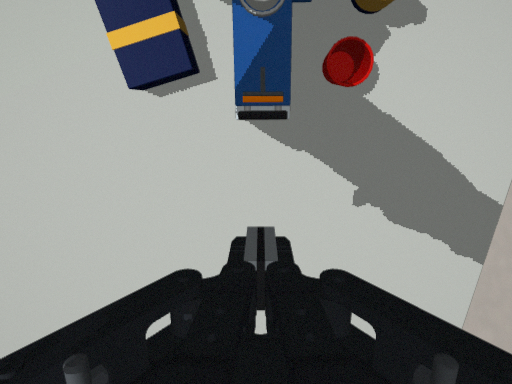

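The wrist view shows the orange plate straight ahead of the shut fingers: its top rear edge runs (243,102) to (283,102), and the carriage's rear corners are at (236,105) and (290,105). I'll turn this into a position.

```bash
cat >> h.py <<'E'
def ray(s,u,z):
    W=np.array(s["world_from_camera"]);K=s["intrinsics"]
    v=np.linalg.inv(K)@[u[0],u[1],1]; v=W[:3,:3]@(v*[1,-1,-1]); o=W[:3,3]
    return o+v*(z-o[2])/v[2]
E
python3 - <<'E'
from h import *
s=pickle.load(open('s1.pkl','rb'))['wrist']
for u,z in [((243,102),.096),((283,102),.096),((236,105),.038),((290,105),.038),((234,40),.038),((292,40),.038)]: print(u,ray(s,u,z).round(4))
E
```

```text
(243, 102) [ 0.5161 -0.2286  0.096 ]
(283, 102) [ 0.5632 -0.2238  0.096 ]
(236, 105) [ 0.5038 -0.2339  0.038 ]
(290, 105) [ 0.5773 -0.2265  0.038 ]
(234, 40) [ 0.4948 -0.1533  0.038 ]
(292, 40) [ 0.5695 -0.1457  0.038 ]
```

```bash
python3 -m creep '[{"dx":0,"dy":0.001,"dz":0.0334,"wx":0,"wy":0,"wz":0},{"dx":0,"dy":0,"dz":0.0334,"wx":0,"wy":0,"wz":0},{"dx":0,"dy":0,"dz":0.0334,"wx":0,"wy":0,"wz":0},{"dx":0,"dy":0,"dz":0.0334,"wx":0,"wy":0,"wz":0},{"dx":0,"dy":0,"dz":0.0334,"wx":0,"wy":0,"wz":0},{"dx":0,"dy":0,"dz":0.0334,"wx":0,"wy":0,"wz":0},{"dx":0,"dy":0,"dz":0.0334,"wx":0,"wy":0,"wz":0},{"dx":0,"dy":0,"dz":0.033,"wx":0,"wy":0,"wz":0}]'
python3 -m creep '[{"dx":0.01,"dy":0,"dz":0,"wx":0,"wy":0,"wz":0},{"dx":0.01,"dy":0,"dz":0,"wx":0,"wy":0,"wz":0},{"dx":0.01,"dy":0,"dz":0,"wx":0,"wy":0,"wz":0},{"dx":0.008,"dy":0,"dz":0,"wx":0,"wy":0,"wz":0},{"dx":0.005,"dy":0,"dz":0,"wx":0,"wy":0,"wz":0},{"dx":0.004,"dy":0,"dz":0,"wx":0,"wy":0,"wz":0},{"dx":0.003,"dy":0,"dz":0,"wx":0,"wy":0,"wz":0},{"dx":0,"dy":0,"dz":0,"wx":0,"wy":0,"wz":0}]'
```

```text
time_s: 4.25
position: [0.5446, -0.2913, 0.064]
ee_rot: [0.67, 0.742, 0.0, -0.0]
wrist_force: [-1.2, 0.4, -0.6]
width: 0.0002
finger_force: 0.0
time_s: 5.25
position: [0.5397, -0.2421, 0.0644]
ee_rot: [0.671, 0.741, -0.0, -0.0]
wrist_force: [1.0, 0.4, 0.7]
width: 0.0001
finger_force: 0.0
```

```bash
python3 -m creep '[{"dx":0.002,"dy":0,"dz":0,"wx":0,"wy":0,"wz":0},{"dx":0.002,"dy":0,"dz":0,"wx":0,"wy":0,"wz":0},{"dx":0.002,"dy":0,"dz":0,"wx":0,"wy":0,"wz":0},{"dx":0.003,"dy":0,"dz":0,"wx":0,"wy":0,"wz":0},{"dx":0.004,"dy":0,"dz":0,"wx":0,"wy":0,"wz":0},{"dx":0.005,"dy":0,"dz":0,"wx":0,"wy":0,"wz":0},{"dx":0.006,"dy":0,"dz":0,"wx":0,"wy":0,"wz":0},{"dx":0.006,"dy":0,"dz":0,"wx":0,"wy":0,"wz":0}]'
python3 -m creep '[{"dx":0.007,"dy":0,"dz":0,"wx":0,"wy":0,"wz":0},{"dx":0.007,"dy":0,"dz":0,"wx":0,"wy":0,"wz":0},{"dx":0.007,"dy":0,"dz":0,"wx":0,"wy":0,"wz":0},{"dx":0.007,"dy":0,"dz":0,"wx":0,"wy":0,"wz":0},{"dx":0.007,"dy":0,"dz":0,"wx":0,"wy":0,"wz":0},{"dx":0.007,"dy":0,"dz":0,"wx":0,"wy":0,"wz":0},{"dx":0.007,"dy":0,"dz":0,"wx":0,"wy":0,"wz":0},{"dx":0.007,"dy":0,"dz":0,"wx":0,"wy":0,"wz":0}]'
python3 -m creep '[{"dx":0.007,"dy":0,"dz":0,"wx":0,"wy":0,"wz":0},{"dx":0.007,"dy":0,"dz":0,"wx":0,"wy":0,"wz":0},{"dx":0.007,"dy":0,"dz":0,"wx":0,"wy":0,"wz":0},{"dx":0.007,"dy":0,"dz":0,"wx":0,"wy":0,"wz":0},{"dx":0.006,"dy":0,"dz":0,"wx":0,"wy":0,"wz":0},{"dx":0.004,"dy":0,"dz":0,"wx":0,"wy":0,"wz":0},{"dx":0.003,"dy":0,"dz":0,"wx":0,"wy":0,"wz":0},{"dx":0.002,"dy":0,"dz":0,"wx":0,"wy":0,"wz":0}]'
python3 - <<'E'
from bench import *
import cv2,pickle,numpy as np
d={n:snapshot(n) for n in("side","scene","wrist")}
pickle.dump(d,open('s2.pkl','wb'))
a=d['scene']['image'][130:280,140:340]; a=cv2.resize(a,(533,400),interpolation=cv2.INTER_CUBIC)
b=d['side']['image'][110:290,190:390]; b=cv2.resize(b,(267,240),interpolation=cv2.INTER_CUBIC)
c=np.zeros((400,800,3),np.uint8);c[:,:533]=a;c[:240,533:]=b
cv2.imwrite('pics/m2.png',c)
E
```

```text
time_s: 6.25
position: [0.5365, -0.2119, 0.0645]
ee_rot: [0.671, 0.741, -0.0, -0.0]
wrist_force: [-0.7, -2.2, 0.3]
width: -0.0001
finger_force: 0.9
time_s: 7.25
position: [0.5312, -0.1562, 0.0645]
ee_rot: [0.671, 0.741, 0.0, -0.0]
wrist_force: [-2.1, -2.4, -0.1]
width: -0.0004
finger_force: 0.9
time_s: 8.25
position: [0.527, -0.1137, 0.0645]
ee_rot: [0.671, 0.741, 0.0, -0.0]
wrist_force: [-1.4, -2.4, -0.3]
width: 0.0001
finger_force: 0.8
```

View pics/m2.png

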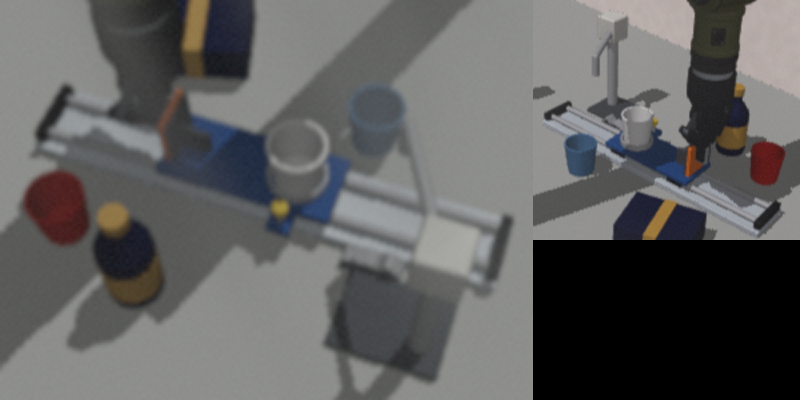

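The carriage is on its way with the cup in its ring, the fingers behind the plate, and about 100 mm left to the spout.

```bash
python3 -m creep '[{"dx":0.003,"dy":0,"dz":0,"wx":0,"wy":0,"wz":0},{"dx":0.006,"dy":0,"dz":0,"wx":0,"wy":0,"wz":0},{"dx":0.009,"dy":0,"dz":0,"wx":0,"wy":0,"wz":0},{"dx":0.01,"dy":0,"dz":0,"wx":0,"wy":0,"wz":0},{"dx":0.01,"dy":0,"dz":0,"wx":0,"wy":0,"wz":0},{"dx":0.009,"dy":0,"dz":0,"wx":0,"wy":0,"wz":0},{"dx":0.006,"dy":0,"dz":0,"wx":0,"wy":0,"wz":0},{"dx":0.003,"dy":0,"dz":0,"wx":0,"wy":0,"wz":0}]'
python3 - <<'E'
from bench import *
import cv2,pickle,numpy as np
from h import *
d={n:snapshot(n) for n in("side","scene","wrist")}
pickle.dump(d,open('s3.pkl','wb'))
a=d['scene']['image'][160:250,200:320]; a=cv2.resize(a,(480,360),interpolation=cv2.INTER_CUBIC)
b=d['side']['image'][110:240,220:320]; b=cv2.resize(b,(320,416),interpolation=cv2.INTER_CUBIC)
c=np.zeros((416,800,3),np.uint8);c[:360,:480]=a;c[:,480:]=b
cv2.imwrite('pics/m3.png',c)
s=get_state();print(s['position'],s['wrist_force'])
E
```

```text
time_s: 9.4
position: [0.5214, -0.0576, 0.0646]
ee_rot: [0.671, 0.741, -0.0, -0.0]
wrist_force: [0.3, -1.6, 0.5]
width: 0.0001
finger_force: 0.8
[ 0.52122691 -0.05764612  0.06439502] [ 0.42249977  0.00844226 -0.17840384]
```

View pics/m3.png

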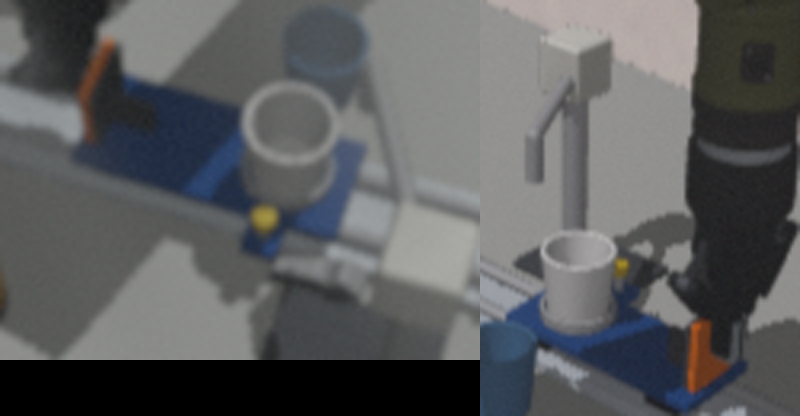

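```bash
python3 - <<'E'
from h import *
d=pickle.load(open('s3.pkl','rb'))
a=ray(d['side'],(250.6,187.5),.098);b=ray(d['side'],(237.2,166.3),.142);c=ray(d['scene'],(200+290/4,160+122/4),.098)
t=np.array([-.0998,.995,0]);n=np.array([.995,.0998,0])
print(a,b,c,(b-a)@t,(b-c)@t,(b-a)@n,(c-b)@n)
E
```

```text
[0.50571883 0.08716202 0.098     ] [0.50006635 0.13100292 0.142     ] [0.50724543 0.08915181 0.098     ] 0.044185819543911334 0.042358327477893816 -0.001248899576261073 0.002966450739412314
```

```bash
python3 -m creep '[{"dx":0.003,"dy":0,"dz":0,"wx":0,"wy":0,"wz":0},{"dx":0.003,"dy":0,"dz":0,"wx":0,"wy":0,"wz":0},{"dx":0.003,"dy":0,"dz":0,"wx":0,"wy":0,"wz":0},{"dx":0.003,"dy":0,"dz":0,"wx":0,"wy":0,"wz":0},{"dx":0.002,"dy":0,"dz":0,"wx":0,"wy":0,"wz":0},{"dx":0.002,"dy":0,"dz":0,"wx":0,"wy":0,"wz":0},{"dx":0.001,"dy":0,"dz":0,"wx":0,"wy":0,"wz":0},{"dx":0.001,"dy":0,"dz":0,"wx":0,"wy":0,"wz":0}]'
python3 -m creep '[{"dx":0.001,"dy":0,"dz":0,"wx":0,"wy":0,"wz":0},{"dx":0.001,"dy":0,"dz":0,"wx":0,"wy":0,"wz":0},{"dx":0.001,"dy":0,"dz":0,"wx":0,"wy":0,"wz":0},{"dx":0.001,"dy":0,"dz":0,"wx":0,"wy":0,"wz":0},{"dx":0.001,"dy":0,"dz":0,"wx":0,"wy":0,"wz":0},{"dx":0.001,"dy":0,"dz":0,"wx":0,"wy":0,"wz":0},{"dx":0.0005,"dy":0,"dz":0,"wx":0,"wy":0,"wz":0},{"dx":0.0005,"dy":0,"dz":0,"wx":0,"wy":0,"wz":0}]'
python3 -m creep '[{"dx":0.0005,"dy":0,"dz":0,"wx":0,"wy":0,"wz":0},{"dx":0.0005,"dy":0,"dz":0,"wx":0,"wy":0,"wz":0},{"dx":0.0005,"dy":0,"dz":0,"wx":0,"wy":0,"wz":0},{"dx":0.0005,"dy":0,"dz":0,"wx":0,"wy":0,"wz":0},{"dx":0.0005,"dy":0,"dz":0,"wx":0,"wy":0,"wz":0},{"dx":0.0005,"dy":0,"dz":0,"wx":0,"wy":0,"wz":0},{"dx":0.0005,"dy":0,"dz":0,"wx":0,"wy":0,"wz":0},{"dx":0.0005,"dy":0,"dz":0,"wx":0,"wy":0,"wz":0}]'
```

```text
time_s: 10.55
position: [0.5196, -0.0401, 0.0644]
ee_rot: [0.671, 0.741, -0.0, -0.0]
wrist_force: [-0.5, -2.5, -0.2]
width: -0.0002
finger_force: 0.8
time_s: 11.55
position: [0.519, -0.0333, 0.0645]
ee_rot: [0.671, 0.741, -0.0, 0.0]
wrist_force: [-1.0, -1.8, 0.4]
width: -0.0002
finger_force: 0.9
time_s: 12.55
position: [0.5186, -0.0293, 0.0645]
ee_rot: [0.671, 0.741, -0.0, 0.0]
wrist_force: [-1.1, -4.8, 0.5]
width: -0.0001
finger_force: 2.3
```

```bash
python3 -m creep '[{"dx":0.0005,"dy":0,"dz":0,"wx":0,"wy":0,"wz":0},{"dx":0.0005,"dy":0,"dz":0,"wx":0,"wy":0,"wz":0},{"dx":0.0005,"dy":0,"dz":0,"wx":0,"wy":0,"wz":0},{"dx":0.0005,"dy":0,"dz":0,"wx":0,"wy":0,"wz":0},{"dx":0.0005,"dy":0,"dz":0,"wx":0,"wy":0,"wz":0},{"dx":0.0005,"dy":0,"dz":0,"wx":0,"wy":0,"wz":0},{"dx":0.0005,"dy":0,"dz":0,"wx":0,"wy":0,"wz":0},{"dx":0.0005,"dy":0,"dz":0,"wx":0,"wy":0,"wz":0}]'
python3 -m creep '[{"dx":0.0005,"dy":0,"dz":0,"wx":0,"wy":0,"wz":0},{"dx":0.0005,"dy":0,"dz":0,"wx":0,"wy":0,"wz":0},{"dx":0.0005,"dy":0,"dz":0,"wx":0,"wy":0,"wz":0},{"dx":0.0005,"dy":0,"dz":0,"wx":0,"wy":0,"wz":0},{"dx":0.0005,"dy":0,"dz":0,"wx":0,"wy":0,"wz":0},{"dx":0.0005,"dy":0,"dz":0,"wx":0,"wy":0,"wz":0},{"dx":0.0005,"dy":0,"dz":0,"wx":0,"wy":0,"wz":0},{"dx":0.0005,"dy":0,"dz":0,"wx":0,"wy":0,"wz":0}]'
python3 -m creep '[{"dx":0.0005,"dy":0,"dz":0,"wx":0,"wy":0,"wz":0},{"dx":0.0005,"dy":0,"dz":0,"wx":0,"wy":0,"wz":0},{"dx":0.0005,"dy":0,"dz":0,"wx":0,"wy":0,"wz":0},{"dx":0.0005,"dy":0,"dz":0,"wx":0,"wy":0,"wz":0},{"dx":0,"dy":0,"dz":0,"wx":0,"wy":0,"wz":0},{"dx":0,"dy":0,"dz":0,"wx":0,"wy":0,"wz":0},{"dx":0,"dy":0,"dz":0,"wx":0,"wy":0,"wz":0},{"dx":0,"dy":0,"dz":0,"wx":0,"wy":0,"wz":0}]'
```

```text
time_s: 13.55
position: [0.5182, -0.0253, 0.0645]
ee_rot: [0.671, 0.741, -0.0, 0.0]
wrist_force: [-2.3, -5.0, 1.3]
width: 0.0001
finger_force: 2.4
time_s: 14.55
position: [0.5177, -0.0213, 0.0645]
ee_rot: [0.671, 0.741, -0.0, -0.0]
wrist_force: [-0.6, -4.5, 0.7]
width: -0.0003
finger_force: 2.3
time_s: 15.55
position: [0.5181, -0.0189, 0.0646]
ee_rot: [0.671, 0.741, 0.001, -0.0]
wrist_force: [0.1, -1.1, -0.0]
width: -0.0003
finger_force: 0.4
```

```bash
python3 -m creep '[{"dx":0.0003,"dy":0,"dz":0,"wx":0,"wy":0,"wz":0},{"dx":0.0003,"dy":0,"dz":0,"wx":0,"wy":0,"wz":0},{"dx":0.0003,"dy":0,"dz":0,"wx":0,"wy":0,"wz":0},{"dx":0.0003,"dy":0,"dz":0,"wx":0,"wy":0,"wz":0},{"dx":0.0003,"dy":0,"dz":0,"wx":0,"wy":0,"wz":0},{"dx":0.0003,"dy":0,"dz":0,"wx":0,"wy":0,"wz":0},{"dx":0.0003,"dy":0,"dz":0,"wx":0,"wy":0,"wz":0},{"dx":0.0003,"dy":0,"dz":0,"wx":0,"wy":0,"wz":0}]'
```

```text
time_s: 16.55
position: [0.5174, -0.0165, 0.0646]
ee_rot: [0.671, 0.741, 0.0, -0.0]
wrist_force: [-0.1, -0.6, 1.0]
width: 0.0003
finger_force: 0.3
```

```bash
python3 -m creep '[{"dx":0.0003,"dy":0,"dz":0,"wx":0,"wy":0,"wz":0},{"dx":0.0003,"dy":0,"dz":0,"wx":0,"wy":0,"wz":0},{"dx":0.0003,"dy":0,"dz":0,"wx":0,"wy":0,"wz":0},{"dx":0.0003,"dy":0,"dz":0,"wx":0,"wy":0,"wz":0},{"dx":0.0003,"dy":0,"dz":0,"wx":0,"wy":0,"wz":0},{"dx":0.0003,"dy":0,"dz":0,"wx":0,"wy":0,"wz":0},{"dx":0.0003,"dy":0,"dz":0,"wx":0,"wy":0,"wz":0},{"dx":0.0003,"dy":0,"dz":0,"wx":0,"wy":0,"wz":0}]'
```

```text
time_s: 17.55
position: [0.5172, -0.0145, 0.0645]
ee_rot: [0.671, 0.741, -0.0, -0.0]
wrist_force: [-0.1, 0.5, -0.7]
width: -0.0
finger_force: 0.0
```

```bash
python3 -m creep '[{"dx":0.0002,"dy":0,"dz":0,"wx":0,"wy":0,"wz":0},{"dx":0.0002,"dy":0,"dz":0,"wx":0,"wy":0,"wz":0},{"dx":0.0002,"dy":0,"dz":0,"wx":0,"wy":0,"wz":0},{"dx":0.0002,"dy":0,"dz":0,"wx":0,"wy":0,"wz":0},{"dx":0.0002,"dy":0,"dz":0,"wx":0,"wy":0,"wz":0},{"dx":0.0002,"dy":0,"dz":0,"wx":0,"wy":0,"wz":0},{"dx":0.0002,"dy":0,"dz":0,"wx":0,"wy":0,"wz":0},{"dx":0.0002,"dy":0,"dz":0,"wx":0,"wy":0,"wz":0}]'
python3 - <<'E'
from bench import *
import cv2,pickle,numpy as np
d={n:snapshot(n) for n in("side","scene","wrist")}
pickle.dump(d,open('s4.pkl','wb'))
a=d['scene']['image'][160:250,200:320]; a=cv2.resize(a,(480,360),interpolation=cv2.INTER_CUBIC)
b=d['side']['image'][110:240,220:320]; b=cv2.resize(b,(320,416),interpolation=cv2.INTER_CUBIC)
c=np.zeros((416,800,3),np.uint8);c[:360,:480]=a;c[:,480:]=b
cv2.imwrite('pics/m4.png',c)
s=get_state();print(s['position'],s['wrist_force'],s['finger_force'])
E
```

```text
time_s: 18.55
position: [0.5171, -0.0129, 0.0645]
ee_rot: [0.671, 0.741, 0.0, 0.0]
wrist_force: [-0.1, 0.2, -0.1]
width: 0.0001
finger_force: 0.0
[ 0.51700307 -0.01294227  0.06449803] [-0.48838602 -0.89854568  0.1380897 ] 0.0
```

View pics/m4.png

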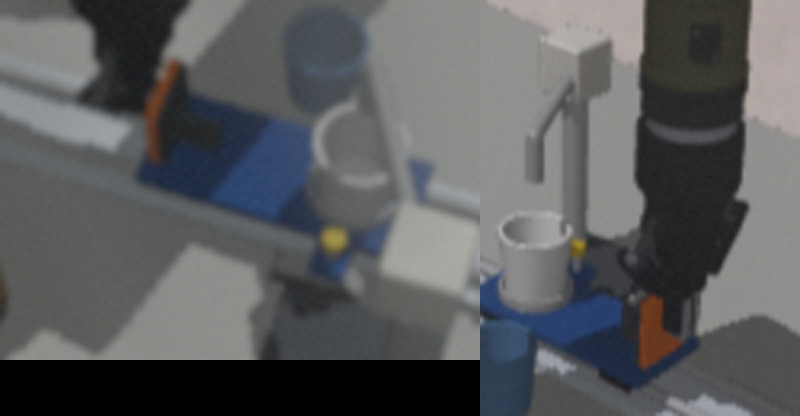

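```bash
python3 - <<'E'
from h import *
d=pickle.load(open('s4.pkl','rb'))
t=np.array([-.0998,.995,0])
b=ray(d['side'],(237.2,166.3),.142)
for n,u,z in(('side',(220+57/3.2,110+231/3.2),.098),('scene',(200+358/4,160+142/4),.098)): a=ray(d[n],u,z);print(a,(b-a)@t)
# plate top rear edge offsets between s3 and s4 by image registration of carriage in the scene
e=pickle.load(open('s3.pkl','rb'))
for u3,u4,z in(((100,48),(168,68),.096),((265,216),(334,238),.06)):
  f=lambda u:ray(d['scene'],(200+u[0]/4,160+u[1]/4),z)
  print((f(u4)-f(u3))@t)
E
```

```text
[0.49921279 0.1281012  0.098     ] 0.0028020281414941305
[0.502415   0.13303711 0.098     ] -0.0017896215738997699
0.04697554866027157
0.04553244440130152
```

Cup and spout line up within about 3 mm and the contact force has gone to zero, so the pin has probably dropped in. I'll feel for the far wall gently.

```bash
python3 -m creep '[{"dx":0.0002,"dy":0,"dz":0,"wx":0,"wy":0,"wz":0},{"dx":0.0002,"dy":0,"dz":0,"wx":0,"wy":0,"wz":0},{"dx":0.0002,"dy":0,"dz":0,"wx":0,"wy":0,"wz":0},{"dx":0.0002,"dy":0,"dz":0,"wx":0,"wy":0,"wz":0},{"dx":0.0002,"dy":0,"dz":0,"wx":0,"wy":0,"wz":0},{"dx":0.0002,"dy":0,"dz":0,"wx":0,"wy":0,"wz":0},{"dx":0,"dy":0,"dz":0,"wx":0,"wy":0,"wz":0},{"dx":0,"dy":0,"dz":0,"wx":0,"wy":0,"wz":0}]'
```

```text
time_s: 19.7
position: [0.5169, -0.0117, 0.0645]
ee_rot: [0.671, 0.741, -0.0, 0.0]
wrist_force: [0.4, -0.3, 0.3]
width: -0.0003
finger_force: 0.0
```

```bash
python3 -m creep '[{"dx":0.0002,"dy":0,"dz":0,"wx":0,"wy":0,"wz":0},{"dx":0.0002,"dy":0,"dz":0,"wx":0,"wy":0,"wz":0},{"dx":0.0002,"dy":0,"dz":0,"wx":0,"wy":0,"wz":0},{"dx":0.0002,"dy":0,"dz":0,"wx":0,"wy":0,"wz":0},{"dx":0.0002,"dy":0,"dz":0,"wx":0,"wy":0,"wz":0},{"dx":0,"dy":0,"dz":0,"wx":0,"wy":0,"wz":0},{"dx":0,"dy":0,"dz":0,"wx":0,"wy":0,"wz":0},{"dx":0,"dy":0,"dz":0,"wx":0,"wy":0,"wz":0}]'
```

```text
time_s: 20.7
position: [0.5169, -0.0114, 0.0645]
ee_rot: [0.671, 0.741, -0.0, 0.0]
wrist_force: [-0.6, -5.9, 0.0]
width: 0.0003
finger_force: 2.6
```

Resistance rose to about 6 N with no movement, so the pin is on the far wall and seated. I'll back off, rise clear and check.

```bash
python3 -m creep '[{"dx":-0.001,"dy":0,"dz":0,"wx":0,"wy":0,"wz":0},{"dx":-0.004,"dy":0,"dz":0,"wx":0,"wy":0,"wz":0},{"dx":-0.01,"dy":0,"dz":0,"wx":0,"wy":0,"wz":0},{"dx":-0.015,"dy":0,"dz":0,"wx":0,"wy":0,"wz":0},{"dx":-0.02,"dy":0,"dz":0,"wx":0,"wy":0,"wz":0},{"dx":-0.02,"dy":0,"dz":0,"wx":0,"wy":0,"wz":0},{"dx":-0.01,"dy":0,"dz":0,"wx":0,"wy":0,"wz":0},{"dx":-0.005,"dy":0,"dz":0,"wx":0,"wy":0,"wz":0}]'
python3 -m creep '[{"dx":0,"dy":0,"dz":-0.02,"wx":0,"wy":0,"wz":0},{"dx":0,"dy":0,"dz":-0.03,"wx":0,"wy":0,"wz":0},{"dx":0,"dy":0,"dz":-0.03,"wx":0,"wy":0,"wz":0},{"dx":0,"dy":0,"dz":-0.03,"wx":0,"wy":0,"wz":0},{"dx":0,"dy":0,"dz":-0.03,"wx":0,"wy":0,"wz":0},{"dx":0,"dy":0,"dz":-0.03,"wx":0,"wy":0,"wz":0},{"dx":0,"dy":0,"dz":-0.02,"wx":0,"wy":0,"wz":0},{"dx":0,"dy":0,"dz":0,"wx":0,"wy":0,"wz":0}]'
python3 - <<'E'
from bench import *
import cv2,pickle,numpy as np
d={n:snapshot(n) for n in("side","scene","wrist")}
pickle.dump(d,open('s5.pkl','wb'))
a=d['scene']['image'][160:250,200:320]; a=cv2.resize(a,(480,360),interpolation=cv2.INTER_CUBIC)
b=d['side']['image'][110:240,220:320]; b=cv2.resize(b,(320,416),interpolation=cv2.INTER_CUBIC)
w=cv2.resize(d['wrist']['image'],(240,180))
c=np.zeros((540,800,3),np.uint8);c[:360,:480]=a;c[:416,480:]=b;c[360:,:240]=w
cv2.imwrite('pics/m5.png',c)
E
```

```text
time_s: 21.7
position: [0.5252, -0.0963, 0.0644]
ee_rot: [0.672, 0.741, 0.0, -0.0]
wrist_force: [0.5, 0.5, 0.2]
width: 0.0
finger_force: 0.0
time_s: 22.7
position: [0.5262, -0.0952, 0.256]
ee_rot: [0.671, 0.741, 0.001, 0.001]
wrist_force: [0.1, 0.3, -0.2]
width: -0.0
finger_force: 0.0
```

View pics/m5.png

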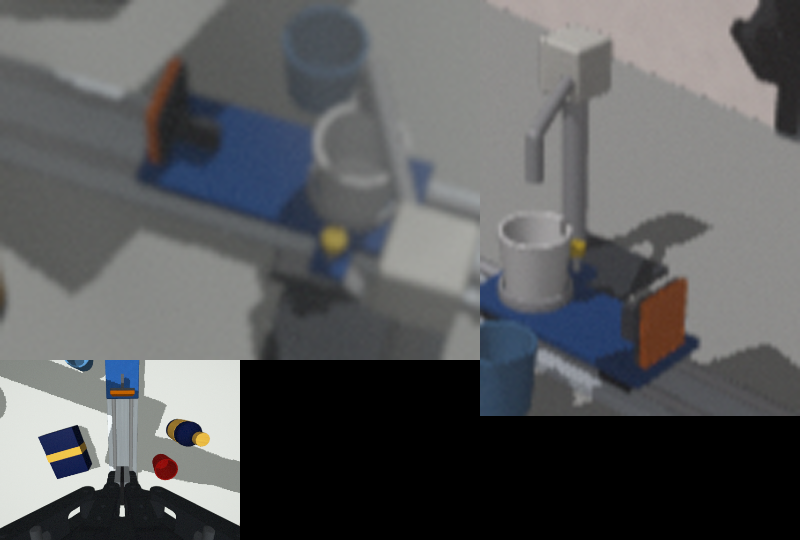

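The cup stands under the spout at crop (535,232) against the spout at (535,180). The carriage is where it was before the wall check, the bystanders are untouched, and the hand is clear.

```bash
python3 -c "
from bench import *
print(job_done())"
```

```text
the job is handed in; nothing more can be done
None
```

I pushed the carriage until the pin appeared to drop into the notch: the push force fell to nothing, then rose to about 6 N against the far wall with no movement; the cup is under the spout to within about 3 mm, the hand is clear, and the job was handed in at about 23 s with no verdict returned.

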